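Set a hiking pole to its length mark and squeeze its cam lever shut

TASK

One of the two hiking poles in the cradle has been left too long with its cam lever open: slide its cork-handled upper section in, lever still open, until the mouth of the clamp just meets the tape band on the thin lower shaft. Then, without letting it slip off the mark, press the lever fully home against the clamp and finish while still holding it there, lever and upper section pinched together between the fingers (do not let go). Leave the other pole, which is already set and locked, and everything lying about as they are.

Things in the scene. Friction and masses are not known exactly. Their poses are not given: they have to be found in the camera images.
- cradle: Fixed mango-wood board, 240 x 660 x 18 mm, origin under its centre, y along the poles. Across it lie battens 64 mm high with spring clips at y = -145 and -285 mm, and at y = 115 mm one with U-rests (sides 85 mm high) for the upper shafts. The two poles lie level and parallel at x = -65 and +65 mm, axes 75 mm above the table; the slack one may be either.
- pole_mark (a point): Slack pole: the edge, nearer the cork handle, of the 8 mm wide black tape band on the fixed 14 mm aluminium lower shaft, on the shaft's axis. Axes: y along the pole from its tip towards the cork handle, x level across it towards the lever's side, z up.
- pole_mouth (a point): Slack pole: mouth (end face towards the tip) of the clamp housing, on the axis; same axes as pole_mark, moves with the upper section. From the mouth along y: black housing 0 to 40 mm, 26 mm wide and high; bare 18 mm shaft to 240 mm; cork handle to 425 mm, 29 to 41 mm thick. Lever shut, housing and lever together measure 31 mm across (x -13 to +18 mm).
- pole_nut (a point): Slack pole: centre of the round tension nut on the housing's -x side, 14 mm along y from the mouth, 24.5 mm off the axis. Nut 16 mm in diameter, 15 mm long (x -17 to -32 mm), fixed to the upper section, as firm as the housing: a finger behind it can push the section in.
- pole_lever_tip (a point): Slack pole: near the free end of the flat aluminium cam lever, mid height (75 mm above the table), 62 mm from its upright pin, which is 14 mm along y from the mouth and 15.5 mm to +x. Lever 66 mm long from the pin, 16 mm high, 5 mm thick; shut, it lies flat along the +x side pointing to the handle; open, its free end stands away to +x.
- pole_length (a joint): How far (m) the slack pole's upper section is drawn out past the mark: 0 when the clamp's mouth is at the band's edge, positive too long; -0.03 to 0.11. It slides with about 5 N of drag and stays where it is left, lever open or shut.
- pole_lever (a joint): Angle (rad) of the slack pole's cam lever: 0 shut flat, about 0.5 to 0.75 at the start, 1.0 at most. It is stiff (0.12 N m) and stays where it is left; any finger pressing on it sideways swings it.
- mate_mouth (a point): The mouth of the other pole's clamp housing, on its axis; that pole is the same in every part, set at its mark with its lever shut, and is to be left alone.
- mate_length (a joint): As pole_length, for the other pole: 0, to stay so.
- mate_lever (a joint): As pole_lever, for the other pole: 0 (shut), to stay so.
- mirror_case: Bystander: pocket mirror in a round hard plastic case, 68 mm across, 13 mm thick, lying on the cradle board between the poles; origin under its centre.
- tip_cap: Bystander: black rubber tip cap, 26 mm across, 34 mm high, standing on the cradle board between the lower shafts; origin under its centre.
- hairbrush: Bystander: brown plastic hairbrush, 250 mm long, lying on the table beyond the cradle, bristles up; origin on its underside near the middle.
- canister: Bystander: lidded stainless canister, 99 mm across, 154 mm high, near left of the robot; origin under its centre.
- marble_bowl: Bystander: green glass bowl of marbles, 136 mm across, 55 mm high, beyond the cradle; origin under its centre.
- polish_tin: Bystander: flat round polish tin, 79 mm across, 25 mm high, near right; origin under its centre.

How it is judged:
On the way, in this order (a step that is already met when the one before it is completed fails the run):
1. the clamp's mouth has been brought to within 4 mm of the tape band's edge with the lever still open (y of pole_mouth in the frame of pole_mark between -0.004 and 0.004 m and value of joint pole_lever above 0.25 rad), for 0.2 s.
2. the lever is fully home, pinched with the upper section between the fingers, the mouth still within 4 mm of the band's edge (y of pole_mouth in the frame of pole_mark between -0.004 and 0.004 m and value of joint pole_lever below 0.06 rad and contact force between the fingers and pole_upper above 2 N and contact force between the fingers and pole_lever above 2 N), for 0.2 s.
At the end, for the whole second after the job is handed in: Clamp mouth within 4 mm of the tape band's edge, lever within 0.06 rad of shut, fingers pressing lever and upper section with over 2 N each; the other pole as it was (length within 5 mm, lever under 0.12 rad) and every bystander within 30 mm of its first place (all of step 2 and value of joint mate_length between -0.005 and 0.005 m and value of joint mate_lever below 0.12 rad and distance of each of mirror_case, tip_cap, hairbrush, canister, marble_bowl, polish_tin from where it was at the start of the episode below 0.03 m); the arm keeps its last pose, push and grip.
It fails at once if the lever is swung shut (under 0.2 rad) while the mouth is more than 7 mm off the mark (value of joint pole_lever below 0.2 rad and not (y of pole_mouth in the frame of pole_mark between -0.007 and 0.007 m)).
It fails at once if the other pole is shifted by more than 5 mm or its lever opened (value of joint mate_length above 0.005 m or value of joint mate_length below -0.005 m or value of joint mate_lever above 0.12 rad).
It fails at once if something lying about is pushed more than 30 mm or knocked over (distance of any of mirror_case, tip_cap, hairbrush, canister, marble_bowl, polish_tin from where it was at the start of the episode above 0.03 m or angle between any of mirror_case, tip_cap, hairbrush, canister, marble_bowl, polish_tin's own z axis and vertical above 0.5 rad).
It also fails if it takes over 34 s, if anything falls off the work surface, if the arm or the gripper's body presses on something with over 40 N, if the wrist force passes 120 N, or if a joint passes its speed limit or range.

ROBOT

A 6-joint arm with a two-finger parallel gripper is mounted at the origin on the work surface. World frame = base frame: x ahead of the robot, y to its left, z up, the work surface at z = 0. Lengths are in m, angles in rad, forces in N, time in s.
With the tool pointing down it reaches from about 0.35 to 0.975 m from the base axis. Payload 4.9 kg.
Tool frame: the origin (TCP) lies at the very end of the fingers, on their centre line; the grasp point (between the pads) lies 19 mm behind it (ctrl.grasp_offset is the distance from the TCP to the grasp point, in m); y points along the fingers, z is the direction in which the jaws open and shut, and the axes are right-handed (so a half turn about y gives the same grasp; the last joint's range is limited). The gripper opens to 85 mm and grips with 20 to 120 N. Pads are 22 mm wide; open, the fingers measure 114 mm over their backs; the gripper's body (76 mm by 85 mm) begins 54 mm behind the grasp point. The pads swing forward as they close: fully open they stand 13 mm farther back than shut.
Start: joints at [-1.325, 0.053, 1.613, -0, 1.476, -0.119], TCP at [0.223, -0.584, 0.231] pointing down, gripper open.
Joint ranges: [-3.01, 3.01], [-1.01, 2.22], [0.06, 2.58], [-1.02, 4.17], [0.09, 2.62], [-3.14, 3.14]. Speed limits (rad/s): [2.57, 2.57, 3.14, 3.14, 3.14, 3.14].

INTERFACE

Orientations are given as a rotation vector (axis times angle).
In Python, from station import ctrl, eyes, finish_job, find_in, regions_of, pinpoint gives the robot as it stands.
- The arm moves only by the tool play_rows, never from a script. Its argument "moves" is a list of rows, each an object of numbers: "x", "y", "z": the shift along the world's x, y, z in cm; "turn": the turn about the world's z in degrees; "jaw": the finger opening in cm, from 0 to 8.54. A call has 1 to 8 rows; each row shifts and turns the commanded pose from where the row before left it; what a row does not reach is not made up. A row lasts 1/12 s, in which the tool goes at most 41.7 mm and 7.16 degrees, less where a joint would pass 70% of its speed; a pose out of reach is approached as far as the arm can. A call is refused whole if a number of a shift passes 4.17 or a number of a turn 7.16, either way. A call with a gripper value outside its range is refused whole. The fingers move at their own pace and stop on an object; "squeeze" is the grip in N (left out, the last holds). Time passes only in rows, so rows that do not move let the fingers close. It gives the time, the measured TCP pose, the force and the opening at its end, in the units of the state.
- ctrl.get_obs(): the state, without advancing time (a new reading comes with each control period).
- eyes.get_image(name): name is "side" or "top" or "wrist"; returns a dict with "img" (420x560x3 uint8, red, green, blue), "camera_matrix" (3x3 intrinsics, pixels), "cam_to_world" (4x4, takes a point from camera to world coordinates). Camera axes: x right, y up, looking along -z (the intrinsics and any distortion apply to the point x, -y, -z); pixel columns grow to the right and rows downward; lengths in m; the calibration is good to about 2 mm. A picture is of the moment at which its call begins. There is no depth.
- finish_job(): hands the job in, once; it reports no verdict.
Trained networks look in the newest picture that a camera, given by its name, has taken for a name from the list of things; names that differ only in an ending like _2 or _b are one class to them, and where a whole thing is asked for, a point or a joint stands for the part that bears it (a point fixed in the world has none). Each returns a list of dicts, best first, with "score" (0 to 1); they miss things now and then, are a little off and sometimes report something else, mostly with a low value. They report only what shows in the picture. A call takes as long as a camera call.
- find_in(camera, query): "point" ([column, row] in pixels, amid what is visible of it).
- regions_of(camera, query): "pixels" (420x560 bool, what is visible of it) and "point" ([column, row] in pixels, amid what is visible of it).
- pinpoint(camera, query): "point" ([column, row] in pixels: a listed point, or the origin of a listed thing).
The state is a dict: "t": time; "q": joint angles; "dq": joint speeds; "effort": joint torques, N m; "tool_pos": TCP position; "tool_rot": TCP orientation; "contact_force": force on the tool from outside, world axes, zero at the start; "wrist_torque": the same for the moment, N m; "opening": finger opening in m.
Only numpy, scipy, OpenCV 4.12 (cv2) and the standard library are available. Lean on these libraries where they do the work, as an engineer would, in place of code of your own. Each camera call takes 0.05 s, during which the arm holds its last target.

## Working session

There is one attempt and no reset: what is moved stays moved. The work goes in short steps, Python scripts to look and compute and a tool call to move; the robot and the scene stay as the last step left them, time stands still between calls to the robot, and variables do not carry over. Pictures are saved under pics/ and viewed, and the job is handed in when it is done.

Besides the shell and the picture viewer there is one more tool, called as name([rows], argument=value, ...), one row to a line, values as JSON. play_rows: Moves the arm, as the interface text tells. Its arguments: {"type":"object","properties":{"moves":{"type":"array"},"squeeze":{"type":"number"}},"required":["moves"]}

```bash
mkdir -p pics; ls; cat > h.py <<'E'
import numpy as np, cv2
from station import ctrl, eyes, finish_job, find_in, regions_of, pinpoint
def cam(n,save=None):
    d=eyes.get_image(n)
    if save: cv2.imwrite(f'pics/{save}.png',cv2.cvtColor(d['img'],cv2.COLOR_RGB2BGR))
    return d
def ray(d,p):
    K=np.array(d['camera_matrix']);T=np.array(d['cam_to_world'])
    v=np.linalg.solve(K,[p[0],p[1],1]); v=np.array([v[0],-v[1],-v[2]])
    return T[:3,3],T[:3,:3]@v
def atz(d,p,z):
    o,v=ray(d,p); return o+v*(z-o[2])/v[2]
def proj(d,P):
    K=np.array(d['camera_matrix']);T=np.array(d['cam_to_world'])
    c=T[:3,:3].T@(np.array(P)-T[:3,3]); u=K@[c[0],-c[1],-c[2]]; return u[:2]/u[2]
E
python3 - <<'E'
from h import *
print({k:np.round(v,3).tolist() for k,v in ctrl.get_obs().items()}, ctrl.grasp_offset)
for n in ['side','top','wrist']:
    d=cam(n,n+'0')
    print(n,np.round(d['cam_to_world'],3).tolist(),np.round(d['camera_matrix'],1).tolist(),[k for k in d])
    for q in ['pole_mark','pole_mouth','pole_nut','pole_lever_tip','mate_mouth','mirror_case','tip_cap']:
        for r in pinpoint(n,q)[:2]:
            z=0.075 if q[0]!='m' or q=='mate_mouth' else 0.02
            print(q,np.round(r['point'],1),round(r['score'],2),np.round(atz(d,r['point'],z),4))
E
```

```text
pics
{'t': 0.0, 'q': [-1.325, 0.053, 1.614, -0.0, 1.476, -0.119], 'dq': [-0.0, 0.002, -0.002, -0.001, -0.001, -0.0], 'effort': [-0.0, -39.369, -37.017, -0.0, 0.007, 0.0], 'tool_pos': [0.223, -0.583, 0.23], 'tool_rot': [-0.373, 2.025, -2.02], 'contact_force': [-0.127, 0.024, 0.028], 'wrist_torque': [0.018, -0.036, 0.043], 'opening': 0.086} 0.0187
side [[-0.991, 0.095, -0.093, 0.421], [-0.132, -0.601, 0.788, 0.979], [0.019, 0.793, 0.609, 0.83], [0.0, 0.0, 0.0, 1.0]] [[517.0, 0.0, 276.7], [0.0, 517.0, 202.4], [0.0, 0.0, 1.0]] ['img', 'camera_matrix', 'cam_to_world']
pole_mouth [242.5 224.4] 0.55 [0.6023 0.0944 0.075 ]
pole_nut [252.3 229.5] 0.59 [0.5773 0.1085 0.075 ]
pole_lever_tip [220.  240.6] 0.6 [0.6406 0.1561 0.075 ]
pole_lever_tip [247.8 201.4] 0.55 [0.6055 0.0079 0.075 ]
mate_mouth [303.3 210.9] 0.86 [0.4702 0.0237 0.075 ]
mirror_case [271.5 252.2] 0.89 [0.5319 0.1171 0.02  ]
mirror_case [217.2 239.5] 0.46 [0.6639 0.0934 0.02  ]
tip_cap [303.9 209.7] 0.74 [0.4693 0.019  0.075 ]
tip_cap [294.7 185.8] 0.4 [ 0.5008 -0.0739  0.075 ]
top [[0.01, 0.993, -0.122, 0.364], [-1.0, 0.009, -
[... 226 characters left out ...]
_mark [343.6 119.8] 0.43 [ 0.747  -0.1314  0.075 ]
pole_mouth [249.4 179.3] 0.59 [0.5983 0.0949 0.075 ]
pole_nut [241.1 189.7] 0.93 [0.5728 0.1143 0.075 ]
pole_lever_tip [223.6 155.1] 0.47 [0.6573 0.1584 0.075 ]
mate_mouth [276.2 238.8] 0.89 [0.4558 0.0288 0.075 ]
mate_mouth [250.2 179.6] 0.4 [0.5976 0.0929 0.075 ]
mirror_case [242.  212.2] 0.9 [0.5259 0.1166 0.02  ]
mirror_case [391.4 319.4] 0.43 [ 0.2675 -0.2505  0.02  ]
tip_cap [345.3 223.3] 0.44 [ 0.4941 -0.1343  0.075 ]
wrist [[0.356, 0.898, 0.258, 0.289], [-0.934, 0.342, 0.099, -0.559], [0.0, -0.276, 0.961, 0.376], [0.0, 0.0, 0.0, 1.0]] [[338.6, 0.0, 279.8], [0.0, 338.6, 212.1], [0.0, 0.0, 1.0]] ['img', 'camera_matrix', 'cam_to_world']
```

```bash
python3 - <<'E'
import cv2
a=cv2.imread('pics/top0.png');cv2.imwrite('pics/top0z.png',cv2.resize(a[110:280,150:400],None,fx=3.2,fy=3.2,interpolation=cv2.INTER_CUBIC))
a=cv2.imread('pics/side0.png');cv2.imwrite('pics/side0z.png',cv2.resize(a[130:300,150:400],None,fx=3.2,fy=3.2,interpolation=cv2.INTER_CUBIC))
E
```

```text
(no output)
```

View pics/top0.png

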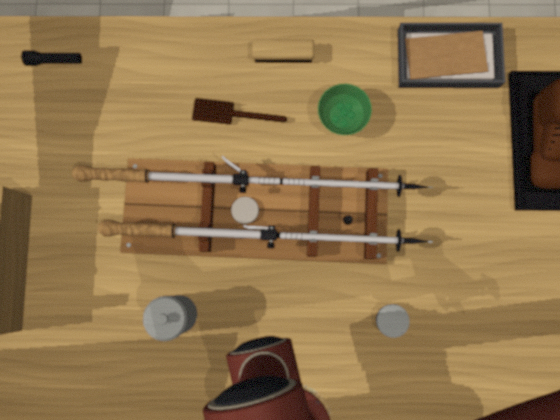

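View pics/top0z.png

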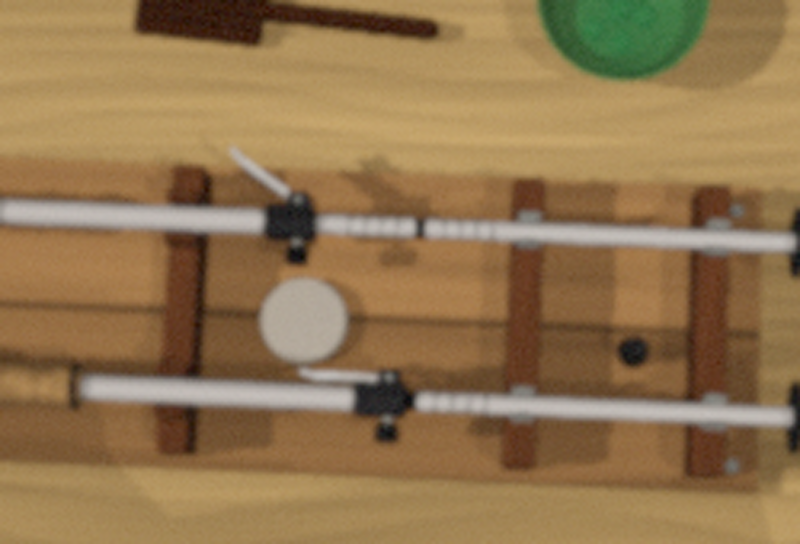

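View pics/side0z.png

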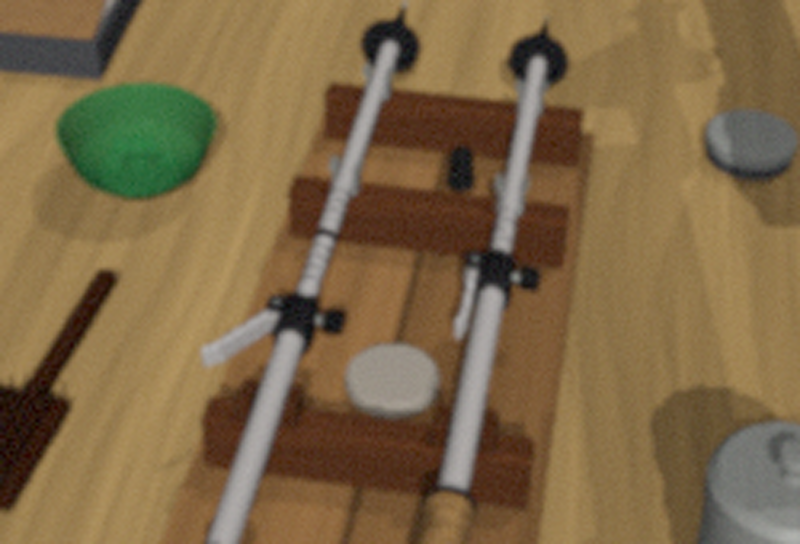

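The far pole, at x≈0.59, is the slack one. Its lever is open towards world +x, and its band is at about px (281,181) in the top view. The mirror case lies between the poles. I'll refine the positions and work out the tool yaw.

```bash
python3 - <<'E'
from h import *
from scipy.spatial.transform import Rotation as R
o=ctrl.get_obs(); print(np.round(R.from_rotvec(o['tool_rot']).as_matrix(),3).tolist())
d=cam('top'); im=d['img'].astype(int).sum(2)
# profile along far pole axis
for (a,b) in [((0.5915,0.0259),(0.5983,0.0949))]: pass
# find pole axis from shaft masks: centroid rows of bright pixels per column at z=.075
pts=[]
for c in list(range(290,312))+list(range(325,365))+list(range(160,200)):
    r=np.arange(165,195); w=np.clip(im[r,c]-540,0,None).astype(float)
    if w.sum()>50: pts.append(atz(d,[c,(w*r).sum()/w.sum()],0.075)[:2])
pts=np.array(pts); p=np.polyfit(pts[:,1],pts[:,0],1); res=pts[:,0]-np.polyval(p,pts[:,1]); 
k=abs(res)<.003; p=np.polyfit(pts[k,1],pts[k,0],1); print('axis x=',p,'yaw deg',np.degrees(np.arctan(-p[0])),k.sum(),len(k),res[k].std())
for y in np.arange(0.005,0.13,0.003):
    q=proj(d,[np.polyval(p,y),y,0.075]); v=im[int(round(q[1]))-2:int(round(q[1]))+3,int(round(q[0]))].mean()
    print(round(y,3),np.round(q,1),int(v))
s=cam('side'); ims=s['img'].astype(int).sum(2)
print('side')
for y in np.arange(0.005,0.13,0.003):
    q=proj(s,[np.polyval(p,y),y,0.075]); print(round(y,3),np.round(q,1),int(ims[int(round(q[1])),int(round(q[0]))-1:int(round(q[0]))+2].mean()))
E
```

```text
[[-0.934, 0.0, 0.357], [-0.357, 0.0, -0.934], [-0.0, -1.0, -0.0]]
axis x= [0.03228056 0.59467529] yaw deg -1.848897583617032 10 10 0.00021388243881998535
0.005 [286.8 181. ] 513
0.008 [285.6 180.9] 526
0.011 [284.3 180.9] 510
0.014 [283.1 180.8] 447
0.017 [281.8 180.8] 309
0.02 [280.6 180.7] 186
0.023 [279.3 180.7] 422
0.026 [278.1 180.7] 502
0.029 [276.8 180.6] 523
0.032 [275.6 180.6] 520
0.035 [274.3 180.5] 480
0.038 [273.1 180.5] 489
0.041 [271.8 180.4] 511
0.044 [270.6 180.4] 518
0.047 [269.3 180.3] 482
0.05 [268.1 180.3] 494
0.053 [266.8 180.2] 512
0.056 [265.6 180.2] 519
0.059 [264.3 180.1] 484
0.062 [263.1 180.1] 493
0.065 [261.8 180. ] 518
0.068 [260.6 180. ] 521
0.071 [259.3 179.9] 489
0.074 [258.1 179.9] 492
0.077 [256.8 179.8] 517
0.08 [255.6 179.8] 528
0.083 [254.3 179.7] 524
0.086 [253.1 179.7] 522
0.089 [251.8 179.6] 516
0.092 [250.6 179.6] 483
0.095 [249.3 179.5] 356
0.098 [248.1 179.5] 244
0.101 [246.8 179.4] 131
0.104 [245.6 179.4] 102
0.107 [244.4 179.3] 116
0.11 [243.1 179.3] 116
0.113 [241.9 179.2] 115
0.116 [240.6 179.2] 116
0.119 [239.4 179.1] 113
0.122 [238.1 1
[... 356 characters left out ...]
[249.3 210.2] 454
0.044 [249.1 211. ] 477
0.047 [248.8 211.8] 475
0.05 [248.5 212.6] 448
0.053 [248.3 213.4] 451
0.056 [248.  214.2] 468
0.059 [247.7 215. ] 469
0.062 [247.5 215.8] 437
0.065 [247.2 216.6] 468
0.068 [246.9 217.4] 468
0.071 [246.6 218.2] 489
0.074 [246.4 219. ] 500
0.077 [246.1 219.8] 498
0.08 [245.8 220.6] 446
0.083 [245.5 221.4] 446
0.086 [245.3 222.3] 282
0.089 [245.  223.1] 128
0.092 [244.7 223.9] 87
0.095 [244.4 224.8] 95
0.098 [244.2 225.6] 81
0.101 [243.9 226.4] 81
0.104 [243.6 227.3] 93
0.107 [243.3 228.1] 94
0.11 [243. 229.] 87
0.113 [242.7 229.8] 102
0.116 [242.4 230.7] 99
0.119 [242.1 231.6] 153
0.122 [241.9 232.4] 153
0.125 [241.6 233.3] 262
0.128 [241.3 234.2] 449
```

play_rows([
  {"x": 0,"y": 3,"z": 0,"jaw": 8.54},
  {"x": 1.5,"y": 3.8},
  {"x": 1.5,"y": 3.8},
  {"x": 1.5,"y": 3.8},
  {"x": 1.5,"y": 3.8},
  {"x": 1.5,"y": 3.8},
  {"x": 1.5,"y": 3.8},
  {"x": 1.5,"y": 3.8},
])

```text
invalid input
```

play_rows([
  {"x": 0,"y": 3,"z": 0,"turn": 6.7,"jaw": 8.54},
  {"x": 1.5,"y": 3.6,"z": 0,"turn": 6.7,"jaw": 8.54},
  {"x": 1.5,"y": 3.6,"z": 0,"turn": 6.7,"jaw": 8.54},
  {"x": 1.5,"y": 3.6,"z": 0,"turn": 6.7,"jaw": 8.54},
  {"x": 1.5,"y": 3.6,"z": 0,"turn": 6.7,"jaw": 8.54},
  {"x": 1.5,"y": 3.6,"z": 0,"turn": 6.7,"jaw": 8.54},
  {"x": 1.5,"y": 3.6,"z": 0,"turn": 6.7,"jaw": 8.54},
  {"x": 1.5,"y": 3.6,"z": 0,"turn": 6.7,"jaw": 8.54},
], squeeze=40)

```text
t: 1.97
tool_pos: [0.3283, -0.3002, 0.2315]
tool_rot: [-1.072, 1.401, -1.403]
contact_force: [-0.1, 0.5, 0.7]
opening: 0.0856
```

play_rows([
  {"x": 2.3,"y": 3.3,"z": 0,"turn": 6.7,"jaw": 8.54},
  {"x": 2.3,"y": 3.3,"z": 0,"turn": 6.7,"jaw": 8.54},
  {"x": 2.3,"y": 3.3,"z": 0,"turn": 0,"jaw": 8.54},
  {"x": 2.3,"y": 3.3,"z": 0,"turn": 0,"jaw": 8.54},
  {"x": 2.3,"y": 3.3,"z": 0,"turn": 0,"jaw": 8.54},
  {"x": 2.3,"y": 3.3,"z": 0,"turn": 0,"jaw": 8.54},
  {"x": 2.3,"y": 3.3,"z": 0,"turn": 0,"jaw": 8.54},
  {"x": 2.3,"y": 3.3,"z": 0,"turn": 0,"jaw": 8.54},
])

```text
t: 2.63
tool_pos: [0.5128, -0.0358, 0.2316]
tool_rot: [-1.191, 1.235, -1.236]
contact_force: [-0.2, -0.6, 0.4]
opening: 0.0855
```

play_rows([
  {"x": 2.3,"y": 3.3,"z": 0,"turn": 0,"jaw": 8.54},
  {"x": 2.3,"y": 3.3,"z": 0,"turn": 0,"jaw": 8.54},
  {"x": 2.3,"y": 3.3,"z": 0,"turn": 0,"jaw": 8.54},
  {"x": 2.3,"y": 3.3,"z": 0,"turn": 0,"jaw": 8.54},
  {"x": 2.0,"y": 3.3,"z": 0,"turn": 0,"jaw": 8.54},
  {"x": 0,"y": 0,"z": 0,"turn": 0,"jaw": 8.54},
  {"x": 0,"y": 0,"z": 0,"turn": 0,"jaw": 8.54},
])

```text
t: 3.22
tool_pos: [0.6243, 0.1288, 0.2306]
tool_rot: [-1.194, 1.235, -1.234]
contact_force: [-0.1, -0.3, -0.5]
opening: 0.0854
```

```bash
python3 - <<'E'
from h import *
from scipy.spatial.transform import Rotation as R
o=ctrl.get_obs(); print(o['tool_pos'],o['q'],o['contact_force'],np.round(R.from_rotvec(o['tool_rot']).as_matrix(),3).tolist())
for n in ['top','wrist']:
    d=cam(n,n+'1')
    if n=='wrist':print(np.round(d['cam_to_world'],3).tolist())
    for q in ['pole_mark','pole_mouth','pole_nut','pole_lever_tip']:
        for r in pinpoint(n,q)[:2]:
            print(n,q,np.round(r['point'],1),round(r['score'],2),np.round(atz(d,r['point'],0.075),4))
E
```

```text
[0.62433054 0.12882427 0.2305931 ] [ 8.69086797e-02  8.29782272e-02  1.58234681e+00 -1.91909302e-04
  1.47744625e+00  1.20696104e-01] [-0.11013014 -0.30796406 -0.50405733] [[-0.034, -0.001, 0.999], [-0.999, -0.0, -0.034], [0.0, -1.0, -0.001]]
top pole_mark [276.8 182.9] 0.59 [0.59  0.029 0.075]
[[0.999, 0.037, 0.01, 0.626], [-0.039, 0.96, 0.276, 0.196], [0.0, -0.276, 0.961, 0.376], [0.0, 0.0, 0.0, 1.0]]
wrist pole_mark [255.2 297.5] 0.66 [0.5952 0.0219 0.075 ]
wrist pole_mouth [257.  228.4] 0.78 [0.6012 0.0945 0.075 ]
wrist pole_nut [228.7 212.7] 0.79 [0.5759 0.1108 0.075 ]
wrist pole_lever_tip [310.5 155.8] 0.95 [0.6522 0.1602 0.075 ]
```

View pics/wrist1.png

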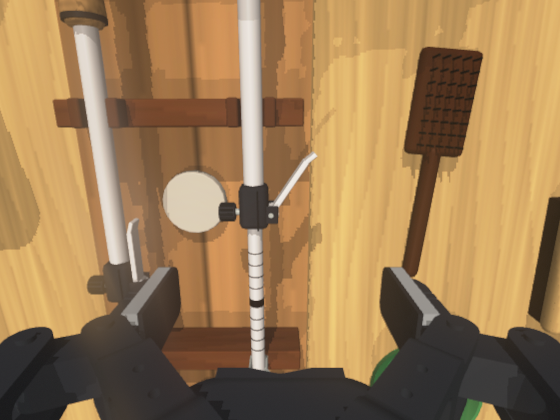

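The wrist view is clear: mouth at about row 228, band at row 300, nut at (228,212), lever tip at (310,156). Next I move to behind the nut and descend.

play_rows([
  {"x": 0.2,"y": 0.8,"z": -2,"turn": 0,"jaw": 8.54},
  {"x": 0,"y": 0,"z": -3.5,"turn": 0,"jaw": 8.54},
  {"x": 0,"y": 0,"z": -3.5,"turn": 0,"jaw": 8.54},
  {"x": 0,"y": 0,"z": -3,"turn": 0,"jaw": 8.54},
  {"x": 0,"y": 0,"z": -1,"turn": 0,"jaw": 8.54},
  {"x": 0,"y": 0,"z": 0,"turn": 0,"jaw": 8.54},
])

```text
t: 4.22
tool_pos: [0.6233, 0.1347, 0.0973]
tool_rot: [-1.197, 1.241, -1.234]
contact_force: [0.0, -1.1, -0.1]
opening: 0.0859
```

```bash
python3 - <<'E'
from h import *
o=ctrl.get_obs(); print(o['tool_pos'],o['contact_force'])
for n in ['side','wrist']:
    d=cam(n,n+'2')
    for q in ['pole_mark','pole_mouth','pole_nut','pole_lever_tip']:
        for r in pinpoint(n,q)[:1]:
            print(n,q,np.round(r['point'],1),round(r['score'],2),np.round(atz(d,r['point'],0.075),4))
E
```

```text
[0.62328654 0.13472223 0.09730438] [ 0.02915236 -1.0829779  -0.13000526]
side pole_mouth [239.8 222.5] 0.68 [0.6096 0.0888 0.075 ]
side pole_nut [255.8 227.6] 0.86 [0.5707 0.1008 0.075 ]
side pole_lever_tip [216.5 240.9] 0.54 [0.6479 0.1582 0.075 ]
wrist pole_mouth [232.4 311.9] 0.8 [0.5991 0.0958 0.075 ]
wrist pole_nut [187.3 289.4] 0.93 [0.5745 0.1114 0.075 ]
wrist pole_lever_tip [324.  201.5] 0.88 [0.6527 0.1603 0.075 ]
```

View pics/wrist2.png

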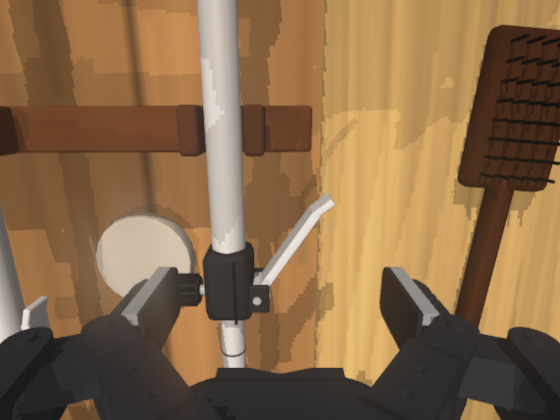

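View pics/side2.png

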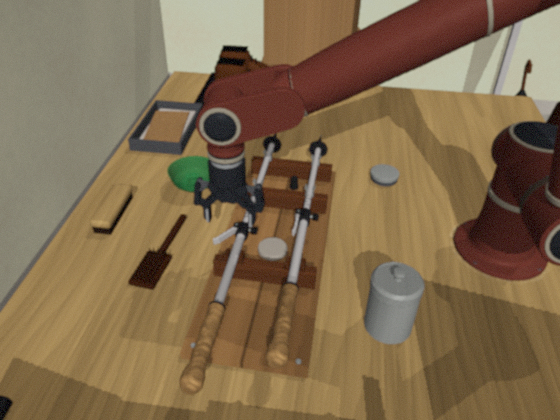

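play_rows([
  {"x": 0.2,"y": 0.1,"z": -1.8,"turn": 0,"jaw": 8.54},
  {"x": 0,"y": 0,"z": -1.8,"turn": 0,"jaw": 8.54},
  {"x": 0,"y": 0,"z": -0.8,"turn": 0,"jaw": 8.54},
  {"x": 0,"y": 0,"z": 0,"turn": 0,"jaw": 8.54},
  {"x": 0,"y": 0,"z": 0,"turn": 0,"jaw": 8.54},
])

```text
t: 5.13
tool_pos: [0.6276, 0.1361, 0.0569]
tool_rot: [-1.193, 1.237, -1.236]
contact_force: [-0.2, 0.2, 0.7]
opening: 0.0854
```

```bash
python3 - <<'E'
from h import *
o=ctrl.get_obs(); print(o['tool_pos'],o['contact_force'])
for n in ['side','wrist','top']:
    d=cam(n,n+'3')
    for q in ['pole_mark','pole_mouth','pole_nut','pole_lever_tip']:
        for r in pinpoint(n,q)[:1]:
            print(n,q,np.round(r['point'],1),round(r['score'],2),np.round(atz(d,r['point'],0.075),4))
E
```

```text
[0.62761293 0.1360944  0.05693564] [-0.18471379  0.1694087   0.65065362]
side pole_mark [251.8 206.3] 0.62 [0.5928 0.0253 0.075 ]
side pole_mouth [241.8 224.5] 0.56 [0.6038 0.095  0.075 ]
side pole_nut [255.7 230. ] 0.61 [0.5695 0.1091 0.075 ]
side pole_lever_tip [218.6 239.5] 0.56 [0.6444 0.153  0.075 ]
wrist pole_mouth [214.8 368. ] 0.62 [0.598  0.0971 0.075 ]
wrist pole_nut [158.9 344.4] 0.89 [0.5744 0.1106 0.075 ]
wrist pole_lever_tip [334.  233.2] 0.95 [0.6515 0.1598 0.075 ]
top pole_mark [278.5 182.3] 0.74 [0.5915 0.025  0.075 ]
top pole_mouth [279.5 234.8] 0.73 [0.4654 0.0211 0.075 ]
```

View pics/wrist3.png

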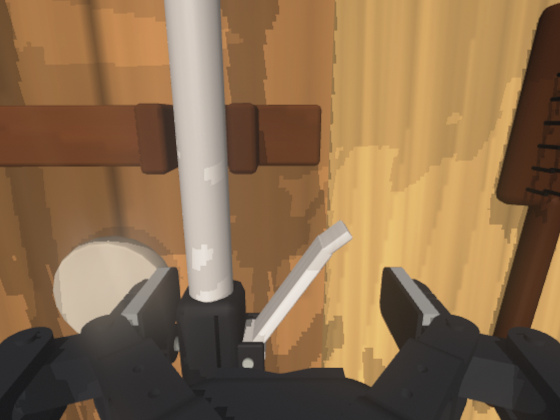

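play_rows([
  {"x": 0,"y": -0.6,"z": -0.2,"turn": 0,"jaw": 8.54},
  {"x": 0,"y": -0.8,"z": 0,"turn": 0,"jaw": 8.54},
  {"x": -0.1,"y": -1.3,"z": 0,"turn": 0,"jaw": 8.54},
  {"x": 0,"y": -1.5,"z": 0,"turn": 0,"jaw": 8.54},
  {"x": -0.1,"y": -1.5,"z": 0,"turn": 0,"jaw": 8.54},
  {"x": 0,"y": -1.2,"z": 0,"turn": 0,"jaw": 8.54},
  {"x": 0,"y": -0.5,"z": 0,"turn": 0,"jaw": 8.54},
  {"x": 0,"y": 0,"z": 0,"turn": 0,"jaw": 8.54},
])

```text
t: 6.55
tool_pos: [0.6259, 0.0611, 0.0553]
tool_rot: [-1.191, 1.237, -1.237]
contact_force: [-0.2, 0.6, 0.6]
opening: 0.0856
```

```bash
python3 - <<'E'
from h import *
o=ctrl.get_obs(); print(o['tool_pos'],o['contact_force'])
for n in ['side','wrist','top']:
    d=cam(n,n+'4')
    for q in ['pole_mark','pole_mouth','pole_nut','pole_lever_tip']:
        for r in pinpoint(n,q)[:1]:
            print(n,q,np.round(r['point'],1),round(r['score'],2),np.round(atz(d,r['point'],0.075),4))
a=cv2.imread('pics/top4.png')[130:230,210:350];b=cv2.imread('pics/side4.png')[150:250,190:330]
cv2.imwrite('pics/z4.png',cv2.resize(np.vstack([a,b]),None,fx=3,fy=3,interpolation=cv2.INTER_CUBIC))
E
```

```text
[0.62590105 0.06107162 0.05531037] [-0.19500235  0.55440716  0.62075795]
side pole_mark [250.8 204.9] 0.58 [0.5961 0.0203 0.075 ]
side pole_mouth [249.3 206. ] 0.59 [0.5988 0.0251 0.075 ]
side pole_nut [260.7 212.2] 0.7 [0.5684 0.0442 0.075 ]
side pole_lever_tip [248.8 204.7] 0.5 [0.6009 0.0203 0.075 ]
wrist pole_mark [214.8 372.7] 0.82 [0.5957 0.0233 0.075 ]
wrist pole_mouth [215.6 366.5] 0.81 [0.5964 0.0266 0.075 ]
wrist pole_nut [157.3 339.8] 0.82 [0.5726 0.0412 0.075 ]
wrist pole_lever_tip [338.6 219.7] 0.71 [0.6498 0.0924 0.075 ]
top pole_mark [279.3 184.4] 0.6 [0.5864 0.023  0.075 ]
top pole_mouth [279.4 180.6] 0.68 [0.5957 0.0229 0.075 ]
top pole_lever_tip [349.3 218.4] 0.67 [ 0.5059 -0.1438  0.075 ]
```

View pics/z4.png

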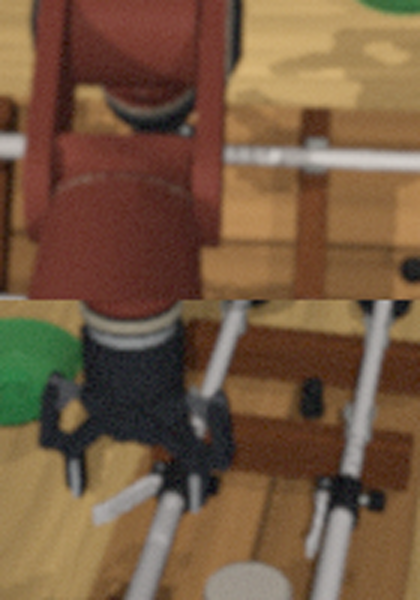

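View pics/wrist4.png

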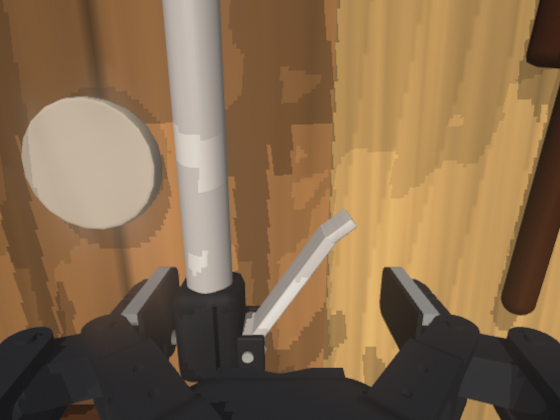

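play_rows([
  {"x": 0,"y": -0.3,"z": 0,"turn": 0,"jaw": 8.54},
  {"x": 0,"y": 0,"z": 0,"turn": 0,"jaw": 8.54},
  {"x": 0,"y": 0.5,"z": 0,"turn": 0,"jaw": 8.54},
  {"x": 0,"y": 1,"z": 3,"turn": 0,"jaw": 8.54},
  {"x": 0,"y": 3,"z": 3.5,"turn": 0,"jaw": 8.54},
  {"x": 0,"y": 3,"z": 3,"turn": 0,"jaw": 8.54},
  {"x": 0,"y": 0,"z": 0,"turn": 0,"jaw": 8.54},
  {"x": 0,"y": 0,"z": 0,"turn": 0,"jaw": 8.54},
])

```text
t: 7.97
tool_pos: [0.6277, 0.132, 0.1498]
tool_rot: [-1.189, 1.23, -1.237]
contact_force: [-0.0, -0.2, 0.2]
opening: 0.0853
```

```bash
python3 - <<'E'
from h import *
o=ctrl.get_obs(); print(o['tool_pos'],o['contact_force'])
for n in ['wrist','side']:
    d=cam(n,n+'5')
    for q in ['pole_mark','pole_mouth','pole_nut','pole_lever_tip','mate_mouth']:
        for r in pinpoint(n,q)[:1]:
            print(n,q,np.round(r['point'],1),round(r['score'],2),np.round(atz(d,r['point'],0.075),4))
a=cv2.imread('pics/wrist5.png')[180:400,100:340]
cv2.imwrite('pics/z5.png',cv2.resize(a,None,fx=2.7,fy=2.7,interpolation=cv2.INTER_CUBIC))
E
```

```text
[0.62773549 0.13204792 0.14976806] [-0.01940679 -0.22317298  0.16153973]
wrist pole_mark [244.8 357.5] 0.76 [0.5977 0.024  0.075 ]
wrist pole_mouth [241.5 354.9] 0.82 [0.5953 0.0264 0.075 ]
wrist pole_nut [214.4 341.7] 0.9 [0.5756 0.039  0.075 ]
wrist pole_lever_tip [311.3 275.9] 0.85 [0.6493 0.091  0.075 ]
side pole_mark [249.8 205.5] 0.64 [0.598 0.023 0.075]
side pole_mouth [248.9 205.3] 0.65 [0.6003 0.0226 0.075 ]
side pole_lever_tip [225.2 219.5] 0.51 [0.6446 0.0834 0.075 ]
side mate_mouth [303.8 210.9] 0.66 [0.4691 0.0236 0.075 ]
```

View pics/z5.png

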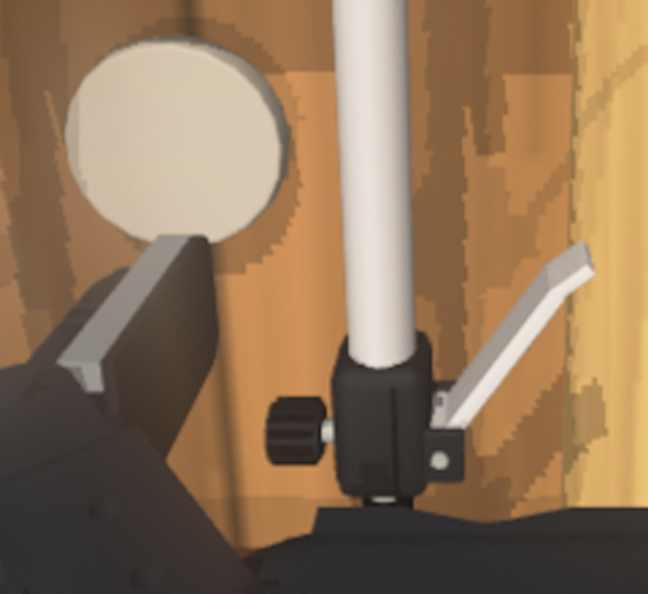

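View pics/wrist5.png

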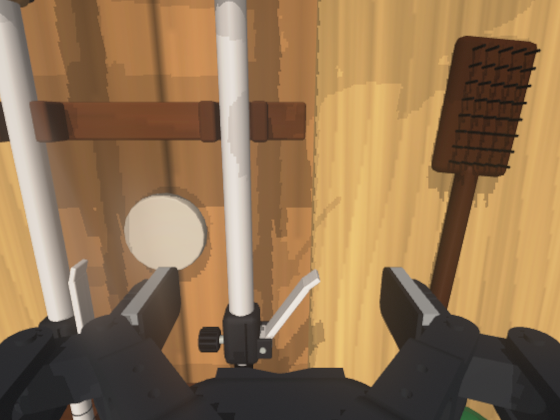

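play_rows([
  {"x": 0,"y": -2,"z": 3,"turn": 0,"jaw": 8.54},
  {"x": 0,"y": -2,"z": 3,"turn": 0,"jaw": 8.54},
  {"x": -1,"y": 0,"z": 2,"turn": 0,"jaw": 8.54},
  {"x": 0,"y": 0,"z": 0,"turn": 0,"jaw": 8.54},
  {"x": 0,"y": 0,"z": 0,"turn": 0,"jaw": 8.54},
])

```text
t: 8.98
tool_pos: [0.6168, 0.0906, 0.2285]
tool_rot: [-1.188, 1.234, -1.238]
contact_force: [0.1, 0.2, -0.7]
opening: 0.0856
```

```bash
python3 - <<'E'
from h import *
o=ctrl.get_obs(); print(o['tool_pos'],o['contact_force'])
for n in ['wrist']:
    d=cam(n,n+'6')
    for q in ['pole_mark','pole_mouth','pole_nut','pole_lever_tip','mate_mouth']:
        for r in pinpoint(n,q)[:1]:
            print(n,q,np.round(r['point'],1),round(r['score'],2),np.round(atz(d,r['point'],0.075),4))
    print(d['cam_to_world'])
a=cv2.imread('pics/wrist6.png')[210:330,180:340]
cv2.imwrite('pics/z6.png',cv2.resize(a,None,fx=5,fy=5,interpolation=cv2.INTER_CUBIC))
g=d['img'].astype(int).sum(2); axx=lambda y:0.5947+0.0323*y
for y in np.arange(-.005,.07,.002):
    q=proj(d,[axx(y)+.001,y,.082]);print(round(y,3),np.round(q,1),g[int(round(q[1])),int(round(q[0]))-1:int(round(q[0]))+2].mean()//1,end='; ')
E
```

```text
[0.61683479 0.09057788 0.22846563] [ 0.07751324  0.21565648 -0.7453178 ]
wrist pole_mark [256.6 264.8] 0.64 [0.5928 0.0234 0.075 ]
wrist pole_mouth [262.8 263.6] 0.63 [0.5988 0.0245 0.075 ]
wrist pole_nut [235.3 247.3] 0.63 [0.5737 0.0422 0.075 ]
wrist pole_lever_tip [315.1 193.3] 0.88 [0.6494 0.0914 0.075 ]
wrist mate_mouth [122.  263.1] 0.57 [0.4645 0.0303 0.075 ]
[[ 0.99928668  0.03716983  0.00667416  0.61905113]
 [-0.03756834  0.96047361  0.27582433  0.16053274]
 [ 0.00384199 -0.27587831  0.96118489  0.37289356]
 [ 0.          0.          0.          1.        ]]
-0.005 [260.7 294.9] 668.0; -0.003 [260.6 293.1] 668.0; -0.001 [260.6 291.2] 668.0; 0.001 [260.5 289.3] 448.0; 0.003 [260.5 287.5] 668.0; 0.005 [260.5 285.6] 678.0; 0.007 [260.4 283.7] 677.0; 0.009 [260.4 281.8] 677.0; 0.011 [260.3 279.9] 677.0; 0.013 [260.3 277.9] 677.0; 0.015 [260.2 276. ] 503.0; 0.017 [260.2 274.1] 127.0; 0.019 [260.1 272.2] 128.0; 0.021 [260.1 270.2] 126.0; 0.023 [260.1 268.3] 350.0; 0.025 [260.  266.3] 544.0; 0.027 [260.  264.3] 184.0; 0.029 [259.9 262.4] 169.0; 0.031 [259.9 260.4] 172.0; 0.033 [259.8 258.4] 173.0; 0.035 [259.8 256.4] 173.0; 0.037 [259.7 254.4] 174.0; 0.039 [259.7 252.4] 174.0; 0.041 [259.6 250.4] 175.0; 0.043 [259.6 248.4] 175.0; 0.045 [259.5 246.4] 177.0; 0.047 [259.5 244.3] 177.0; 0.049 [259.4 242.3] 178.0; 0.051 [259.4 240.2] 178.0; 0.053 [259.3 238.2] 180.0; 0.055 [259.3 236.1] 179.0; 0.057 [259.3 234.1] 180.0; 0.059 [259.2 232. ] 179.0; 0.061 [259.2 229.9] 182.0; 0.063 [259.1 227.8] 189.0; 0.065 [259.1 225.7] 186.0; 0.067 [259.  223.6] 579.0; 0.069 [259.  221.5] 674.0;
```

View pics/z6.png

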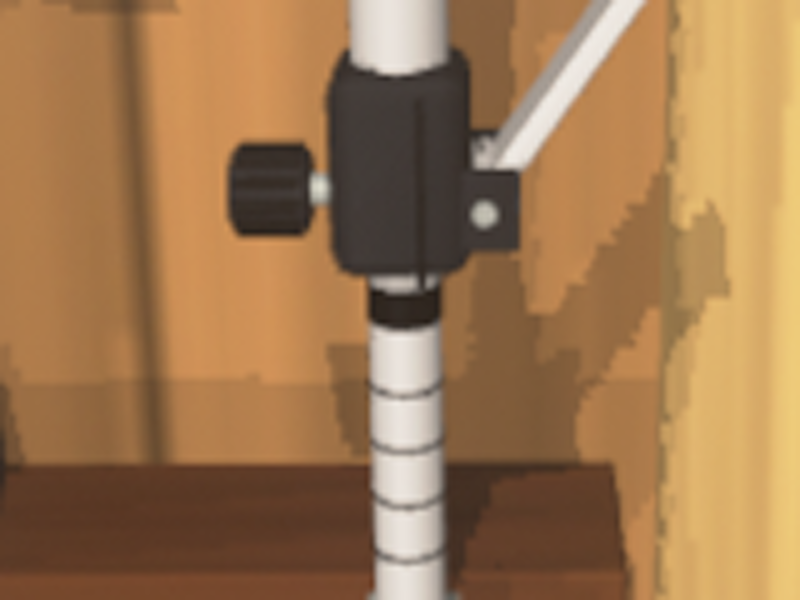

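The gap is still about 5 mm: band edge at y≈0.0231, mouth at ≈0.0284. I'll go back behind the nut and push the rest of the way, to TCP y≈0.056.

play_rows([
  {"x": 0.9,"y": -1.2,"z": -3,"turn": 0,"jaw": 8.54},
  {"x": 0,"y": -1,"z": -4,"turn": 0,"jaw": 8.54},
  {"x": 0,"y": 0,"z": -4,"turn": 0,"jaw": 8.54},
  {"x": 0,"y": 0,"z": -3.8,"turn": 0,"jaw": 8.54},
  {"x": 0,"y": 0,"z": -2,"turn": 0,"jaw": 8.54},
  {"x": 0,"y": 0,"z": -0.6,"turn": 0,"jaw": 8.54},
  {"x": 0,"y": 0,"z": 0,"turn": 0,"jaw": 8.54},
  {"x": 0,"y": 0,"z": 0,"turn": 0,"jaw": 8.54},
])

```text
t: 9.95
tool_pos: [0.6257, 0.0689, 0.0533]
tool_rot: [-1.191, 1.235, -1.236]
contact_force: [0.4, 0.4, 0.6]
opening: 0.0857
```

play_rows([
  {"x": 0,"y": -0.5,"z": 0,"turn": 0,"jaw": 8.54},
  {"x": 0,"y": -0.3,"z": 0,"turn": 0,"jaw": 8.54},
  {"x": 0,"y": -0.2,"z": 0,"turn": 0,"jaw": 8.54},
  {"x": 0,"y": 0,"z": 0,"turn": 0,"jaw": 8.54},
  {"x": 0,"y": 0,"z": 0,"turn": 0,"jaw": 8.54},
])

```text
t: 10.37
tool_pos: [0.6262, 0.059, 0.0542]
tool_rot: [-1.188, 1.235, -1.237]
contact_force: [1.4, 2.2, 1.7]
opening: 0.0851
```

play_rows([
  {"x": 0,"y": -0.3,"z": 0,"turn": 0,"jaw": 8.54},
  {"x": 0,"y": 0,"z": 0,"turn": 0,"jaw": 8.54},
  {"x": 0,"y": 0,"z": 0,"turn": 0,"jaw": 8.54},
])

```text
t: 10.62
tool_pos: [0.6254, 0.0561, 0.0531]
tool_rot: [-1.19, 1.236, -1.236]
contact_force: [0.7, 4.1, 4.7]
opening: 0.0856
```

```bash
python3 - <<'E'
from h import *
o=ctrl.get_obs(); print(o['tool_pos'],o['contact_force'])
for n in ['wrist','side']:
    d=cam(n,n+'7')
    for q in ['pole_mark','pole_mouth','pole_nut','pole_lever_tip']:
        for r in pinpoint(n,q)[:1]:
            print(n,q,np.round(r['point'],1),round(r['score'],2),np.round(atz(d,r['point'],0.075),4))
E
```

```text
[0.62539248 0.05614267 0.05310074] [0.72388041 4.05149853 4.70580955]
wrist pole_mark [214.5 366.5] 0.62 [0.596  0.0225 0.075 ]
wrist pole_mouth [214.8 367. ] 0.85 [0.5961 0.0222 0.075 ]
wrist pole_nut [156.9 338. ] 0.75 [0.573  0.0378 0.075 ]
wrist pole_lever_tip [339.5 220.9] 0.69 [0.6493 0.0866 0.075 ]
side pole_mark [249.3 202.4] 0.57 [0.6013 0.0113 0.075 ]
side pole_mouth [247.8 202.7] 0.88 [0.6046 0.013  0.075 ]
side pole_nut [260.9 208.6] 0.66 [0.5701 0.0307 0.075 ]
side pole_lever_tip [227.1 217.3] 0.46 [0.642  0.0749 0.075 ]
```

View pics/wrist7.png

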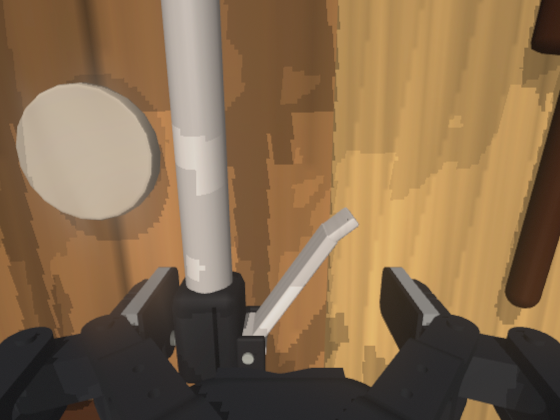

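play_rows([
  {"x": 0,"y": 0.6,"z": 0,"turn": 0,"jaw": 8.54},
  {"x": 0,"y": 0.6,"z": 2,"turn": 0,"jaw": 8.54},
  {"x": 0,"y": 1,"z": 4,"turn": 0,"jaw": 8.54},
  {"x": 0,"y": 1,"z": 4,"turn": 0,"jaw": 8.54},
  {"x": -0.4,"y": 0,"z": 4,"turn": 0,"jaw": 8.54},
  {"x": -0.5,"y": 0,"z": 3,"turn": 0,"jaw": 8.54},
  {"x": 0,"y": 0,"z": 0,"turn": 0,"jaw": 8.54},
  {"x": 0,"y": 0,"z": 0,"turn": 0,"jaw": 8.54},
])

```text
t: 11.78
tool_pos: [0.6168, 0.0872, 0.2247]
tool_rot: [-1.19, 1.232, -1.239]
contact_force: [0.7, -0.5, -0.7]
opening: 0.0853
```

```bash
python3 - <<'E'
from h import *
o=ctrl.get_obs(); print(o['tool_pos'],o['contact_force'])
for n in ['wrist']:
    d=cam(n,n+'8')
    for q in ['pole_mark','pole_mouth','pole_nut','pole_lever_tip']:
        for r in pinpoint(n,q)[:1]:
            print(n,q,np.round(r['point'],1),round(r['score'],2),np.round(atz(d,r['point'],0.075),4))
    print(d['cam_to_world'][:,3])
a=cv2.imread('pics/wrist8.png')[210:330,180:340]
cv2.imwrite('pics/z8.png',cv2.resize(a,None,fx=5,fy=5,interpolation=cv2.INTER_CUBIC))
g=d['img'].astype(int).sum(2); axx=lambda y:0.5947+0.0323*y
for y in np.arange(0.009,.07,.001):
    q=proj(d,[axx(y)+.001,y,.082]);print(round(y,3),np.round(q[1],1),g[int(round(q[1])),int(round(q[0]))-1:int(round(q[0]))+2].mean()//1,end='; ')
E
```

```text
[0.61683176 0.08722968 0.22467952] [ 0.67467458 -0.48803335 -0.66744718]
wrist pole_mark [261.2 264.5] 0.66 [0.5975 0.0216 0.075 ]
wrist pole_mouth [260.  265.4] 0.58 [0.5964 0.0207 0.075 ]
wrist pole_nut [195.7 162.1] 0.17 [0.5459 0.1203 0.075 ]
wrist pole_lever_tip [314.1 194.1] 0.65 [0.6482 0.088  0.075 ]
[0.61898983 0.15747317 0.36897061 1.        ]
0.009 280.1 671.0; 0.01 279.1 671.0; 0.011 278.1 670.0; 0.012 277.2 670.0; 0.013 276.2 670.0; 0.014 275.2 669.0; 0.015 274.2 475.0; 0.016 273.3 127.0; 0.017 272.3 128.0; 0.018 271.3 127.0; 0.019 270.3 125.0; 0.02 269.3 123.0; 0.021 268.3 122.0; 0.022 267.4 123.0; 0.023 266.4 138.0; 0.024 265.4 149.0; 0.025 264.4 166.0; 0.026 263.4 172.0; 0.027 262.4 174.0; 0.028 261.4 173.0; 0.029 260.4 172.0; 0.03 259.4 173.0; 0.031 258.4 173.0; 0.032 257.4 175.0; 0.033 256.4 172.0; 0.034 255.4 174.0; 0.035 254.3 173.0; 0.036 253.3 175.0; 0.037 252.3 173.0; 0.038 251.3 176.0; 0.039 250.3 175.0; 0.04 249.3 174.0; 0.041 248.2 176.0; 0.042 247.2 177.0; 0.043 246.2 175.0; 0.044 245.2 175.0; 0.045 244.1 176.0; 0.046 243.1 177.0; 0.047 242.1 177.0; 0.048 241.0 177.0; 0.049 240.0 177.0; 0.05 238.9 179.0; 0.051 237.9 179.0; 0.052 236.9 179.0; 0.053 235.8 178.0; 0.054 234.8 178.0; 0.055 233.7 179.0; 0.056 232.7 179.0; 0.057 231.6 180.0; 0.058 230.6 184.0; 0.059 229.5 185.0; 0.06 228.5 190.0; 0.061 227.4 181.0; 0.062 226.3 337.0; 0.063 225.3 599.0; 0.064 224.2 670.0; 0.065 223.1 669.0; 0.066 222.1 670.0; 0.067 221.0 670.0; 0.068 219.9 677.0; 0.069 218.8 677.0; 0.07 217.8 677.0;
```

View pics/z8.png

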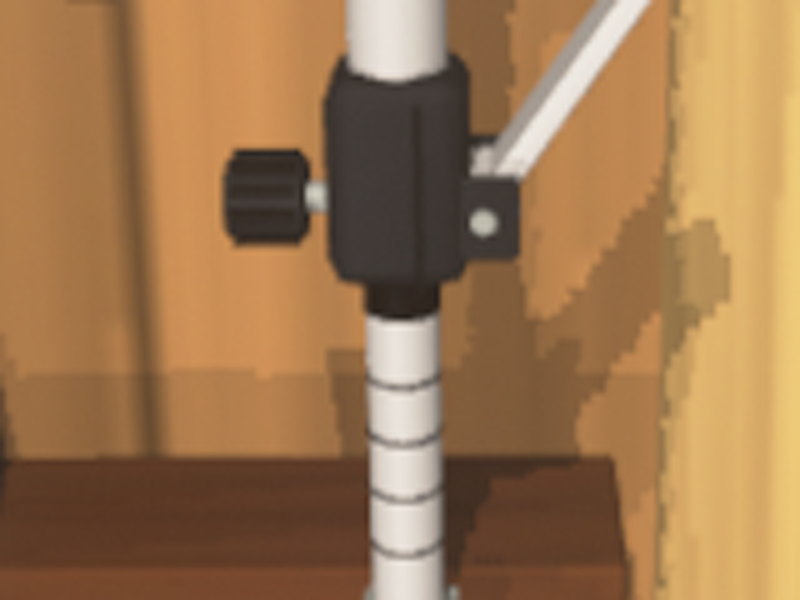

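Row 280 of the wrist picture (pics/z8.png) shows the mouth nearly on the band, with about 1 mm of gap left. I'll return behind the nut, push about 1 mm more and start closing.

play_rows([
  {"x": 0.85,"y": -1.1,"z": -3,"turn": 0,"jaw": 8.54},
  {"x": 0,"y": -1,"z": -4,"turn": 0,"jaw": 8.54},
  {"x": 0,"y": 0,"z": -4,"turn": 0,"jaw": 8.54},
  {"x": 0,"y": 0,"z": -3.6,"turn": 0,"jaw": 8.54},
  {"x": 0,"y": 0,"z": -2,"turn": 0,"jaw": 8.54},
  {"x": 0,"y": 0,"z": -0.5,"turn": 0,"jaw": 8.54},
  {"x": 0,"y": 0,"z": 0,"turn": 0,"jaw": 8.54},
  {"x": 0,"y": 0,"z": 0,"turn": 0,"jaw": 8.54},
])

```text
t: 12.7
tool_pos: [0.625, 0.0667, 0.052]
tool_rot: [-1.191, 1.236, -1.237]
contact_force: [0.5, -0.3, 0.2]
opening: 0.0852
```

play_rows([
  {"x": 0,"y": -0.5,"z": 0,"turn": 0,"jaw": 8.54},
  {"x": 0,"y": -0.4,"z": 0,"turn": 0,"jaw": 8.54},
  {"x": 0,"y": -0.1,"z": 0,"turn": 0,"jaw": 8.54},
  {"x": 0,"y": 0,"z": 0,"turn": 0,"jaw": 8.54},
  {"x": 0,"y": 0,"z": 0,"turn": 0,"jaw": 8.54},
])

```text
t: 13.12
tool_pos: [0.625, 0.0565, 0.0524]
tool_rot: [-1.191, 1.235, -1.237]
contact_force: [0.6, 1.0, -0.2]
opening: 0.0851
```

play_rows([
  {"x": 0,"y": -0.2,"z": 0,"turn": 0,"jaw": 8.54},
  {"x": 0,"y": 0,"z": 0,"turn": 0,"jaw": 8.54},
  {"x": 0,"y": 0,"z": 0,"turn": 0,"jaw": 8.54},
  {"x": 0,"y": 0,"z": 0,"turn": 0,"jaw": 8.54},
])

```text
t: 13.45
tool_pos: [0.6249, 0.0554, 0.052]
tool_rot: [-1.19, 1.236, -1.236]
contact_force: [-0.1, 5.2, 3.2]
opening: 0.0854
```

```bash
python3 - <<'E'
from h import *
o=ctrl.get_obs(); print(o['tool_pos'],o['contact_force'])
for n in ['wrist','side']:
    d=cam(n,n+'9')
    for q in ['pole_mark','pole_mouth','pole_nut','pole_lever_tip']:
        for r in pinpoint(n,q)[:1]:
            print(n,q,np.round(r['point'],1),round(r['score'],2),np.round(atz(d,r['point'],0.075),4))
E
```

```text
[0.62485151 0.05538148 0.05201545] [-0.10945194  5.18579492  3.17431728]
wrist pole_mark [213.7 364.1] 0.85 [0.5955 0.0239 0.075 ]
wrist pole_mouth [214.7 370.7] 0.94 [0.5956 0.0205 0.075 ]
wrist pole_nut [156.8 337.9] 0.77 [0.5729 0.0378 0.075 ]
wrist pole_lever_tip [339.1 221.2] 0.86 [0.6484 0.0861 0.075 ]
side pole_mark [250.  205.1] 0.56 [0.5978 0.0214 0.075 ]
side pole_mouth [247.7 203.3] 0.74 [0.6044 0.0153 0.075 ]
side pole_nut [262.9 209.9] 0.98 [0.5647 0.0348 0.075 ]
side pole_lever_tip [305.1 208.3] 0.63 [0.4669 0.0132 0.075 ]
```

play_rows([
  {"x": -0.3,"y": 0,"z": 0,"turn": 0,"jaw": 8.0},
  {"x": -0.3,"y": 0,"z": 0,"turn": 0,"jaw": 7.4},
  {"x": -0.3,"y": 0,"z": 0,"turn": 0,"jaw": 6.8},
  {"x": -0.3,"y": 0,"z": 0,"turn": 0,"jaw": 6.2},
], squeeze=30)

```text
t: 14.28
tool_pos: [0.6127, 0.0551, 0.0515]
tool_rot: [-1.191, 1.235, -1.236]
contact_force: [4.5, 5.4, 0.2]
opening: 0.0618
```

```bash
python3 - <<'E'
from h import *
o=ctrl.get_obs(); print(o['tool_pos'],o['contact_force'])
for n in ['wrist']:
    d=cam(n,n+'10')
    for q in ['pole_mark','pole_mouth','pole_nut','pole_lever_tip']:
        for r in pinpoint(n,q)[:1]:
            print(n,q,np.round(r['point'],1),round(r['score'],2),np.round(atz(d,r['point'],0.075),4))
E
```

```text
[0.61273814 0.0550646  0.05154177] [4.47626639 5.40365273 0.23525458]
wrist pole_mark [239.7 365.9] 0.56 [0.5945 0.0226 0.075 ]
wrist pole_mouth [244.5 369.5] 0.62 [0.5964 0.0207 0.075 ]
wrist pole_nut [185.5 341.6] 0.56 [0.5727 0.0356 0.075 ]
wrist pole_lever_tip [372.5 220.4] 0.87 [0.6487 0.0858 0.075 ]
```

View pics/wrist10.png

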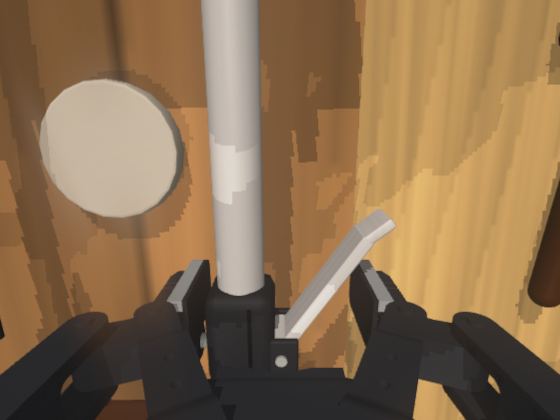

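play_rows([
  {"x": -0.3,"y": 0,"z": 0,"turn": 0,"jaw": 5.7},
  {"x": -0.3,"y": 0,"z": 0,"turn": 0,"jaw": 5.1},
  {"x": -0.25,"y": 0,"z": 0,"turn": 0,"jaw": 4.6},
  {"x": -0.25,"y": 0,"z": 0,"turn": 0,"jaw": 4.1},
])

```text
t: 14.87
tool_pos: [0.6039, 0.0549, 0.0526]
tool_rot: [-1.186, 1.231, -1.239]
contact_force: [7.9, 4.0, -0.2]
opening: 0.0413
```

```bash
python3 - <<'E'
from h import *
o=ctrl.get_obs(); print(o['tool_pos'],o['contact_force'])
for n in ['wrist']:
    d=cam(n,n+'11')
    for q in ['pole_mark','pole_mouth','pole_nut','pole_lever_tip']:
        for r in pinpoint(n,q)[:1]:
            print(n,q,np.round(r['point'],1),round(r['score'],2),np.round(atz(d,r['point'],0.075),4))
E
```

```text
[0.60391512 0.05491251 0.05264138] [ 7.87940281  3.96220994 -0.18865693]
wrist pole_mark [263.6 363.3] 0.66 [0.5957 0.0225 0.075 ]
wrist pole_mouth [266.1 368.7] 0.82 [0.5967 0.0197 0.075 ]
wrist pole_lever_tip [354.1 198.7] 0.87 [0.6329 0.0939 0.075 ]
```

View pics/wrist11.png

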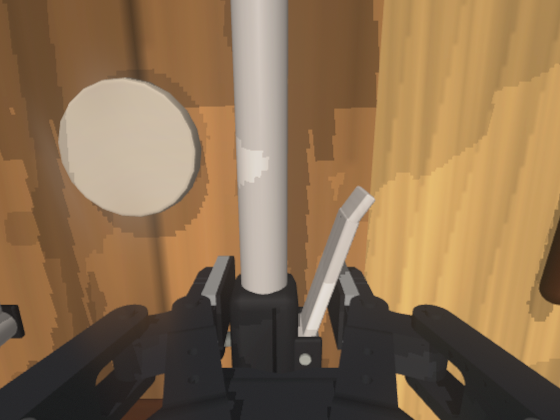

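play_rows([
  {"x": -0.2,"y": 0,"z": 0,"turn": 0,"jaw": 3.7},
  {"x": -0.2,"y": 0,"z": 0,"turn": 0,"jaw": 3.4},
  {"x": -0.1,"y": 0,"z": 0,"turn": 0,"jaw": 3.1},
  {"x": 0,"y": 0,"z": 0,"turn": 0,"jaw": 2.8},
  {"x": 0,"y": 0,"z": 0,"turn": 0,"jaw": 2.4},
  {"x": 0,"y": 0,"z": 0,"turn": 0,"jaw": 2.4},
], squeeze=40)

```text
t: 15.62
tool_pos: [0.5999, 0.0548, 0.0531]
tool_rot: [-1.186, 1.229, -1.239]
contact_force: [8.4, 4.5, 0.8]
opening: 0.0304
```

```bash
python3 - <<'E'
from h import *
o=ctrl.get_obs(); print(o['tool_pos'],o['contact_force'],o['opening'])
for n in ['wrist','side','top']:
    d=cam(n,n+'12')
    for q in ['pole_mark','pole_mouth','pole_nut','pole_lever_tip']:
        for r in pinpoint(n,q)[:1]:
            print(n,q,np.round(r['point'],1),round(r['score'],2),np.round(atz(d,r['point'],0.075),4))
a=cv2.imread('pics/top12.png')[130:230,210:350];b=cv2.imread('pics/side12.png')[150:250,190:330]
cv2.imwrite('pics/z12.png',cv2.resize(np.hstack([a,b]),None,fx=2.8,fy=2.8,interpolation=cv2.INTER_CUBIC))
E
```

```text
[0.59990898 0.05477233 0.05309752] [8.40117903 4.52217697 0.78389738] 0.030356253409029796
wrist pole_mark [275.3 360.2] 0.81 [0.5968 0.0234 0.075 ]
wrist pole_mouth [275.4 367.3] 0.55 [0.5967 0.0197 0.075 ]
wrist pole_lever_tip [312.9 191.5] 0.8 [0.6137 0.097  0.075 ]
side pole_mark [248.8 205. ] 0.67 [0.6007 0.0215 0.075 ]
side pole_mouth [252.6 204.7] 0.67 [0.592  0.0189 0.075 ]
side pole_nut [261.8 209. ] 0.85 [0.5678 0.0318 0.075 ]
side pole_lever_tip [241.3 224.1] 0.62 [0.6052 0.0938 0.075 ]
top pole_mouth [278.6 179. ] 0.88 [0.5995 0.0248 0.075 ]
top pole_nut [275.2 189. ] 0.93 [0.5752 0.0327 0.075 ]
```

View pics/wrist12.png

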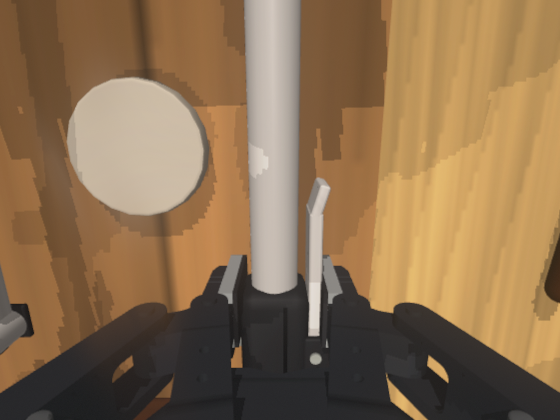

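View pics/z12.png

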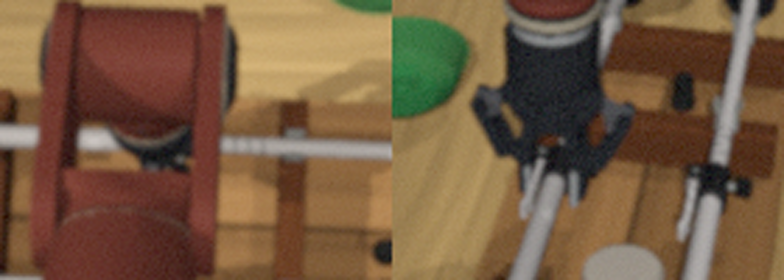

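play_rows([
  {"x": 0.05,"y": 0,"z": 0,"turn": 0,"jaw": 2.4},
  {"x": 0,"y": 0,"z": 0,"turn": 0,"jaw": 2.4},
  {"x": 0,"y": 0,"z": 0,"turn": 0,"jaw": 2.4},
  {"x": 0,"y": 0,"z": 0,"turn": 0,"jaw": 2.4},
], squeeze=60)

```text
t: 16.7
tool_pos: [0.5998, 0.0548, 0.0531]
tool_rot: [-1.187, 1.23, -1.238]
contact_force: [6.0, 4.2, 3.3]
opening: 0.0292
```

```bash
python3 - <<'E'
from h import *
o=ctrl.get_obs(); print(o['tool_pos'],o['contact_force'],o['opening'],o['t'])
d=cam('wrist','wrist13'); print(d['cam_to_world'][:3,3])
for q in ['pole_mark','pole_mouth','pole_lever_tip','mate_mouth']:
    for r in pinpoint('wrist',q)[:1]: print(q,np.round(r['point'],1),round(r['score'],2),np.round(atz(d,r['point'],0.075),4))
for n,c in [('wrist9',210),('wrist10',240),('wrist11',263),('wrist12',274),('wrist13',None)]:
    g=cv2.imread(f'pics/{n}.png').astype(int).sum(2)
    if c is None:
        b=np.where(g[230,200:330]>450)[0]+200; c=int(np.median(b)); print(c)
    col=g[250:330,c-2:c+3].mean(1); print(n,250+np.argmin(np.diff(col)))
E
```

```text
[0.59978184 0.05475297 0.05313868] [6.04066652 4.24806808 3.3019411 ] 0.02919994005157497 16.7
[0.6014454  0.1247882  0.19754692]
pole_mark [273.9 360.9] 0.59 [0.5961 0.023  0.075 ]
pole_mouth [277.2 368.6] 0.84 [0.5974 0.0189 0.075 ]
pole_lever_tip [311.2 192.3] 0.85 [0.6129 0.0967 0.075 ]
wrist9 294
wrist10 295
wrist11 294
wrist12 293
279
wrist13 293
```

View pics/wrist13.png

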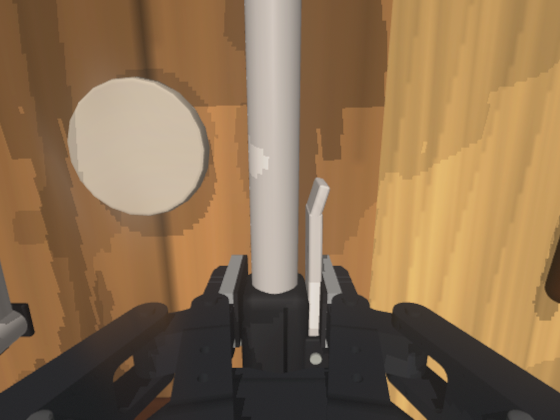

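```bash
python3 - <<'E'
from h import *
d=cam('wrist')
for r in (292.5,293.5,294.5): print(r,atz(d,[274,r],.084), 'mouth', atz(d,[274,r],.084)[1]-.04)
for n in ['side','top']:
    e=cam(n)
    for q in ['mirror_case','tip_cap','mate_mouth','hairbrush','canister','marble_bowl','polish_tin']:
        for r in pinpoint(n,q)[:1]: print(n,q,np.round(r['point'],1),round(r['score'],2),np.round(atz(e,r['point'],.018 if q in('mirror_case','tip_cap') else .075 if q=='mate_mouth' else 0),3))
E
```

```text
292.5 [0.59776998 0.06092835 0.084     ] mouth 0.02092835214769368
293.5 [0.59775303 0.06051025 0.084     ] mouth 0.020510249762929304
294.5 [0.59773604 0.06009138 0.084     ] mouth 0.020091384415286122
side mirror_case [269.2 249.3] 0.9 [0.539 0.106 0.018]
side tip_cap [294.4 187.2] 0.52 [ 0.507 -0.147  0.018]
side mate_mouth [305.1 210.9] 0.71 [0.466 0.023 0.075]
side hairbrush [164.7 248.4] 0.97 [0.784 0.121 0.   ]
side canister [385.2 325.7] 0.78 [0.277 0.276 0.   ]
side marble_bowl [194.  183.6] 0.56 [ 0.784 -0.145  0.   ]
side polish_tin [383.8 177.7] 0.9 [ 0.263 -0.258  0.   ]
top tip_cap [344.2 224.5] 0.53 [ 0.498 -0.138  0.018]
top mate_mouth [346.1 118.8] 0.3 [ 0.75  -0.137  0.075]
top hairbrush [243.7 114.6] 0.9 [0.784 0.12  0.   ]
top canister [177.3 310. ] 0.78 [0.283 0.274 0.   ]
top marble_bowl [345.4 118.9] 0.81 [ 0.774 -0.144  0.   ]
top polish_tin [390.3 320.4] 0.76 [ 0.263 -0.252  0.   ]
```

```bash
python3 -c "
from station import *
print(finish_job()); o=ctrl.get_obs(); print(o['t'],o['tool_pos'],o['opening'],o['contact_force'])"
```

```text
the job is handed in; nothing more can be done
None
the job is handed in; nothing more can be done
```

I pushed the slack pole (the far one) in by its tension nut, with the lever still open, until the clamp's mouth met the tape band. I then swung the lever shut and handed the job in with lever and housing still pinched together at 60 N. It was handed in at about 17 s; no verdict is reported.

**Clamp on the mark:** my estimates of the mouth's offset from the band's edge range from about 0 to −2.4 mm (slightly past it), and the limit is ±4 mm. They disagree because of camera calibration, and I did not re-centre. The finger hid the band at the end, so the last direct look was before the final push of about 1 mm. It showed the mouth 0 to 2 mm short of the edge.

**Lever and grip:** the lever looks parallel to the shaft and the fingers stopped at 29 mm, against a nominal 31 mm shut. I had no direct reading of the finger force on each part.

**Other pole and bystanders:** I only touched the slack pole. The last pictures put the other pole's clamp (side camera) and the hairbrush, canister, bowl and tin where they should be.
- **Mirror case:** the last side-view reading is about 1 cm from my first reading of it, but that was taken at a slightly different assumed height. I saw no contact with it. The top camera could not see it at the end.
- **Top view of the other pole's clamp:** that last reading was false (score 0.3, it landed on the bowl), so I disregarded it.

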